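# Tip the bush tote towards the carton and hold it

## Robot

A 7-joint arm with a two-finger parallel gripper is mounted at the origin on the work surface. World frame = base frame: x ahead of the robot, y to its left, z up, the work surface at z = 0. Lengths are in m, angles in rad, forces in N, time in s.
With the tool pointing down it reaches from about 0.425 to 0.95 m from the base axis. Payload 4.7 kg.
Tool frame: the origin (TCP) lies midway between the tips of the shut fingers; the grasp point (between the pads) lies 19 mm behind it; z points along the fingers, y is the line along which they close (so a half turn about z gives the same grasp; the last joint's range is limited). The gripper opens to 85 mm and grips with 20 to 120 N. Pads are 22 mm wide; open, the fingers measure 114 mm over their backs; the gripper's body (76 mm by 85 mm) begins 54 mm behind the grasp point. The pads swing forward as they close: fully open they stand 13 mm farther back than shut.
Start: joints at [-1.35, 0.469, -0.049, 1.532, 0.024, 1.141, -0.082], TCP at [0.167, 0.654, 0.231] pointing down, gripper open.
Joint ranges: [-2.59, 2.59], [-0.33, 1.99], [-1.39, 1.29], [0.1, 2.45], [-1.04, 4.18], [0.21, 1.99], [-2.66, 2.66]. Speed limits (rad/s): [2.57, 2.57, 3.14, 3.14, 3.14, 3.14, 3.14].

## Interface

Orientations are given as a 3x3 rotation matrix whose columns are the frame's x, y, z axes.
In Python, from rig import arm, telemetry, viewer, finish_job, spotter gives the robot as it stands. Calls block until the motion is done:
- arm.movep(position, orientation): joint-space move of the TCP to a pose.
- arm.move_l(position, attitude=None, feed=0.15, until_force=None): straight line of the TCP; attitude=None keeps the orientation; feed is the mean speed in m/s. With until_force (N) it stops when the force on the tool has changed by that much, and returns True; else False.
- arm.move_joints(angles): joint-space move.
- arm.command_gripper(opening, newtons=None): finger opening in m; newtons is the grip in N (None keeps the last); returns when the fingers have stopped.
- arm.sleep(seconds).
- arm.inverse_kinematics(position, orientation): joint angles nearest the present ones, or None.
- telemetry.sense(): the state.
- viewer.camera(name): name is "scene" or "top" or "wrist"; returns (picture, depth): 400x640x3 uint8, red, green, blue; 400x640 float32, m along the optical axis (not along the pixel's ray), 0 where there is no reading.
- viewer.camera_params(name): a dict with "K" (3x3 intrinsics, pixels), "position" and "rotation" of the camera in the world; the wrist camera has in their place "tool_from_camera" (4x4, takes a point from camera to tool coordinates, whose origin is the TCP and whose axes are the flange's). Camera axes: x right, y down, z forward; pixel columns grow to the right and rows downward; lengths in m; the calibration is good to about 2 mm. A picture is of the moment at which its call begins: read the wrist's pose just before it. camera_params takes no time and is no camera call.
A pose or a line that the arm cannot do raises arm.Unreachable and nothing moves.
- finish_job(): hands the job in; it is judged then, once.
Trained networks look in the newest picture that a camera, given by its name, has taken for a name from the list of things; names that differ only in an ending like _2 or _b are one class to them, and where a whole thing is asked for, a point or a joint stands for the part that bears it (a point fixed in the world has none). Each returns a list of dicts, best first, with "score" (0 to 1); they miss things now and then, are a little off and sometimes report something else, mostly with a low value. They report only what shows in the picture. A call takes as long as a camera call.
- spotter.spot_in(camera, name): "position" ([x, y, z] in m, in world coordinates, good to about 4 mm: the middle of the surface that is visible of it).
- spotter.regions_of(camera, name): "region" (400x640 bool, what is visible of it).
- spotter.tip_of(camera, name): "position" ([x, y, z] in m, in world coordinates, good to about 4 mm: a listed point, or the origin of a listed thing).
The state is a dict: "time_s": time; "joint_pos": joint angles; "qd": joint speeds; "joint_efforts": joint torques, N m; "position": TCP position; "tcp_rot": TCP orientation; "wrist_force": force on the tool from outside, world axes, zero at the start; "ft_torque": the same for the moment, N m; "finger_gap": finger opening in m; "gripper_force": force on a finger pad.
Only numpy, scipy, OpenCV 4.12 (cv2) and the standard library are available. Lean on these libraries where they do the work, as an engineer would, in place of code of your own. Each camera call takes 0.05 s, during which the arm holds its last target. There are 200 camera calls.

## Task

One flanged bush was left out on the packing table: put it into the blue tote with the other three and let go of it. Then take the tote by a corner bar and tip it, about 25 to 30 degrees, so that all four bushes slide down into the tote's far corner (away from the robot) on the side where the open carton stands, every bush within that quarter of the tote floor. Finish while still gripping the tote and holding it tilted and still, with nothing but your gripper and the table under it, and leave the carton, tape dispenser and jar where they are.

Things in the scene. Friction and masses are not known exactly. Their poses are not given: they have to be found in the camera images.
- tote: small blue plastic tote, open on top, 190 (x) by 170 (y) mm outside, loose, about 0.5 kg (varies). Walls and floor 5 mm thick, inner floor at z 9, rim at z 64 mm, a steel grip bar over and a rubber foot under each corner. Origin under its middle; x away from the robot (yaw within 0.25 rad), z up. Smooth inside: a bush slides from 7 to 11 degrees of slope, more along a wall.
- bar_near_left (a point): middle of the level grip bar over the near left corner, on its centre line (tote frame: x -71, y +61, z 104 mm). Round steel, 8 mm thick, 60 mm long, running at 45 degrees across the corner from (-92.5, 40) to (-50, 82.5) mm, a leg down to the rim at each end; 36 mm free between bar and rim; it can turn in the grip. Lifting it tips the tote over its far right foot.
- bar_near_right (a point): the same for the bar over the near right corner (tote frame: x -71, y -61, z 104 mm), the mirror image of the near left one, from (-92.5, -40) to (-50, -82.5) mm. Lifting it tips the tote over its far left foot.
- corner_far_left (a point): bottom outer corner of the tote, far side, robot's left (tote frame: x +95, y +85 mm, z 0). The foot there is 20 mm square and 4 mm high, its outermost point 2 mm inside this corner in x and y.
- corner_far_right (a point): bottom outer corner of the tote, far side, robot's right (tote frame: x +95, y -85 mm, z 0). The foot there is 20 mm square and 4 mm high, its outermost point 2 mm inside this corner in x and y.
- bush1: oiled flanged steel bush in the tote, round about z: flange 32 mm across and 5 mm thick at the bottom, barrel 22 mm across above it, 26 mm high overall, dark bore mark on top, about 60 g. Starts flange down on the tote floor in the half nearer the robot. Origin at the centre of the flange's underside, z up the barrel.
- bush2: oiled flanged steel bush in the tote, round about z: flange 32 mm across and 5 mm thick at the bottom, barrel 22 mm across above it, 26 mm high overall, dark bore mark on top, about 60 g. Starts flange down on the tote floor in the half nearer the robot. Origin at the centre of the flange's underside, z up the barrel.
- bush3: oiled flanged steel bush in the tote, round about z: flange 32 mm across and 5 mm thick at the bottom, barrel 22 mm across above it, 26 mm high overall, dark bore mark on top, about 60 g. Starts flange down on the tote floor in the half nearer the robot. Origin at the centre of the flange's underside, z up the barrel.
- stray: flanged steel bush like the three in the tote (flange 32 mm across and 5 mm thick at the bottom, barrel 22 mm across, 26 mm high, about 60 g), standing flange down on the table to the left or right of the tote. Origin at the centre of the flange's underside, z up the barrel.
- carton: open cardboard packing carton fixed on the table, 110 mm (x) by 130 mm (y) by 70 mm high, with a flap folded out on its far side, left or right of the tote; its side decides the corner. Origin under its middle.
- dispenser: black tape dispenser with an amber roll, 150 x 60 x 87 mm, loose, 0.9 kg, on the side of the tote away from the carton. Origin under its middle. To be left alone.
- jar: jar with a white cap, 56 mm across and 75 mm high, loose, on the other side of the tote from the stray bush. Origin under its middle. To be left alone.

How it is judged:
By the outcome, as a careful person would: the job done as asked, in the order asked, and still so for the second after the job is handed in, while the arm keeps its last pose, push and grip.
It also fails if it takes over 53 s, if anything falls off the work surface, if the arm or the gripper's body presses on something with over 40 N, if the wrist force passes 120 N, or if a joint passes its speed limit or range.

## Working session

There is one attempt and no reset: what is moved stays moved. The work goes in short steps, each a Python script; the robot and the scene stay as the last script left them, time stands still between calls to the robot, and variables do not carry over. Pictures are saved under pics/ and viewed, at most 11 in all, crops included, and the job is handed in when it is done.

```bash
mkdir -p pics; ls; python3 - <<'E'
from rig import arm, telemetry, viewer, spotter
import cv2,numpy as np
s=telemetry.sense();print(s['time_s'],s['position'])
for c in('top','scene'):
    im,d=viewer.camera(c);cv2.imwrite(f'pics/{c}0.png',im[:,:,::-1])
    p=viewer.camera_params(c);print(c,np.round(p['position'],3),np.round(p['K'],1).tolist(),np.round(p['rotation'],2).tolist())
    np.savez(f'{c}0.npz',im=im,d=d)
for n in['tote','bar_near_left','bar_near_right','corner_far_left','corner_far_right','bush1','stray','carton','dispenser','jar']:
    for c in('top','scene'):
        print(n,c,[(round(r['score'],2),np.round(r['position'],3).tolist()) for r in spotter.tip_of(c,n)][:5])
print(telemetry.sense()['time_s'])
E
```

```text
pics
rig.py
0.0 [0.16670918 0.65349521 0.23025431]
top [0.415 0.022 0.978] [[438.6, 0.0, 320.7], [0.0, 438.6, 196.5], [0.0, 0.0, 1.0]] [[0.01, -0.98, 0.18], [-1.0, -0.02, -0.02], [0.02, -0.18, -0.98]]
scene [ 1.005 -0.487  0.823] [[444.5, 0.0, 319.2], [0.0, 444.5, 195.4], [0.0, 0.0, 1.0]] [[0.75, 0.49, -0.45], [0.66, -0.56, 0.5], [-0.0, -0.67, -0.74]]
tote top [(0.95, [0.608, -0.018, -0.001])]
tote scene [(0.81, [0.605, -0.021, -0.003])]
bar_near_left top [(0.57, [0.523, 0.026, 0.102])]
bar_near_left scene [(0.69, [0.524, 0.026, 0.104]), (0.65, [0.682, 0.085, -0.002])]
bar_near_right top [(0.9, [0.55, -0.095, 0.103])]
bar_near_right scene [(0.59, [0.546, -0.096, 0.104])]
corner_far_left top [(0.9, [0.682, 0.084, 0.001])]
corner_far_left scene [(0.94, [0.681, 0.085, 0.002])]
corner_far_right top [(0.93, [0.717, -0.082, 0.004])]
corner_far_right scene [(0.8, [0.717, -0.084, 0.001])]
bush1 top [(0.57, [0.559, 0.022, 0.011]), (0.47, [0.56, -0.029, 0.011]), (0.44, [0.575, -0.067, 0.009])]
bush1 scene [(0.6, [0.557, -0.03, 0.007]), (0.59, [0.576, -0.067, 0.008]), (0.55, [0.56, 0.021, 0.008]), (0.17, [0.526, 0.028, 0.106])]
stray top [(0.75, [0.407, -0.288, -0.002])]
stray scene [(0.65, [0.414, -0.287, 0.001]), (0.31, [0.556, -0.029, 0.007]), (0.16, [0.682, 0.088, 0.001])]
carton top [(0.6, [0.615, -0.341, 0.002])]
carton scene [(0.64, [0.614, -0.343, 0.003])]
dispenser top [(0.57, [0.625, 0.32, -0.003])]
dispenser scene [(0.92, [0.622, 0.317, -0.001])]
jar top [(0.73, [0.437, 0.273, -0.001])]
jar scene [(0.93, [0.431, 0.27, 0.002])]
1.1
```

View pics/top0.png

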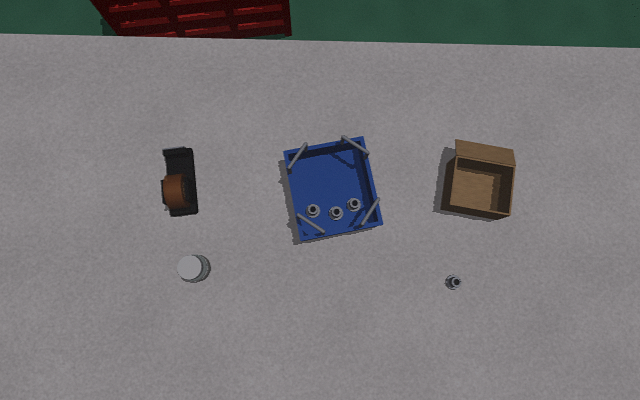

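View pics/scene0.png

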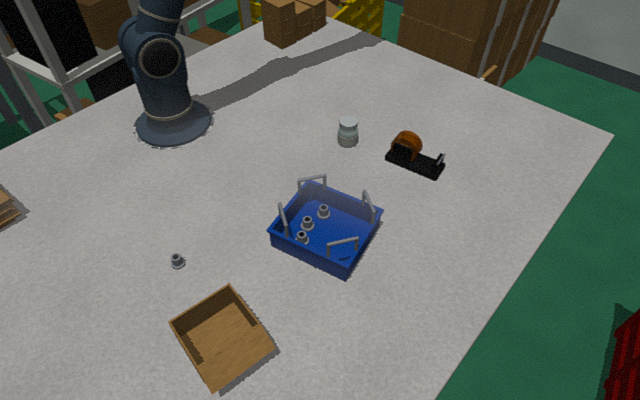

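The carton stands on the right (top view, about 480,185), so the target is the far right corner and I lift the near left bar. The three bushes are at about (313,210), (336,212) and (354,204). The stray is at (453,282) on the right, and the spotter positions agree with the picture.

```bash
cat > h.py <<'E'
from rig import arm, telemetry, viewer, spotter, finish_job
import numpy as np, cv2
def down(a):
    z=np.array([0,0,-1.]);y=np.array([np.cos(a),np.sin(a),0]);return np.column_stack([np.cross(y,z),y,z])
YAW=0.209; C=np.array([0.607,-0.019])
def T(x,y,z=0,C=C,yaw=YAW):
    c,s=np.cos(yaw),np.sin(yaw);return np.array([C[0]+c*x-s*y,C[1]+s*x+c*y,z])
def pose(a):return down(a)
def st(m=''):
    s=telemetry.sense();print(m,round(s['time_s'],2),np.round(s['position'],3),'F',np.round(s['wrist_force'],1),'gap',round(s['finger_gap'],4),'g',np.round(s['gripper_force'],1))
E
python3 - <<'E'
from h import *
R=down(YAW-np.pi/4)
q=arm.inverse_kinematics([.411,-.2875,.17],R);print(np.round(q,2) if q is not None else q)
R2=down(YAW-np.pi/4+np.pi);q2=arm.inverse_kinematics([.411,-.2875,.17],R2);print(np.round(q2,2) if q2 is not None else q2)
arm.movep([.411,-.2875,.17],R);st('above')
im,d=viewer.camera('wrist');cv2.imwrite('pics/w1.png',im[:,:,::-1])
print([(r['score'],np.round(r['position'],4)) for r in spotter.tip_of('wrist','stray')]);print([(r['score'],np.round(r['position'],4)) for r in spotter.spot_in('wrist','stray')])
m=spotter.regions_of('wrist','stray')
p=viewer.camera_params('wrist');s=telemetry.sense()
if m:
    v,u=np.nonzero(m[0]['region']&(d>0));z=d[v,u]
    P=np.linalg.inv(p['K'])@np.array([u*z,v*z,z]);P=p['tool_from_camera']@np.vstack([P,np.ones_like(z)])
    W=(s['tcp_rot']@P[:3]).T+s['position']
    top=W[(W[:,2]>.02)&(W[:,2]<.032)];print(len(W),len(top),'mid',(top.min(0)+top.max(0))/2,top.max(0)-top.min(0),'all',(W.min(0)+W.max(0))/2,W.max(0)-W.min(0))
E
```

```text
[-0.21  0.35  0.92  2.04 -0.36  0.91  0.33]
[ 1.42  0.51 -1.17  1.96  0.55  1.04  2.57]
above 4.5 [ 0.412 -0.287  0.17 ] F [-0.1 -0.1  0.3] gap 0.0854 g 0.0
[(0.98, array([ 0.4144, -0.2908,  0.002 ]))]
[(0.57, array([ 0.4138, -0.2856,  0.0258]))]
685 368 mid [ 0.4121098  -0.2876283   0.02423309] [0.02100896 0.02094915 0.00811748] all [ 0.41203226 -0.28736586  0.0138419 ] [0.03115928 0.03014694 0.02889986]
```

```bash
python3 - <<'E'
from h import *
R=down(YAW-np.pi/4)
arm.move_l([.412,-.2875,.03],feed=.12)
print(arm.move_l([.412,-.2875,.007],feed=.05,until_force=8));st('low')
arm.command_gripper(0.0,30);st('grip')
arm.move_l([.412,-.2875,.18],feed=.15);st('up')
t=T(.030,-.020,.20);arm.movep(t,R);st('over tote')
im,d=viewer.camera('wrist');cv2.imwrite('pics/w2.png',im[:,:,::-1])
for n in['bar_near_left','corner_far_right','tote','bush1','bar_near_right']:print(n,[(round(r['score'],2),np.round(r['position'],3)) for r in spotter.tip_of('wrist',n)])
E
```

```text
False
low 6.62 [ 0.412 -0.288  0.007] F [0.8 0.4 0.2] gap 0.0854 g 0.0
grip 7.23 [ 0.412 -0.288  0.007] F [0.2 0.6 3.6] gap 0.0197 g 29.3
up 8.53 [ 0.411 -0.287  0.179] F [ 0.4  0.1 -1. ] gap 0.0201 g 29.3
over tote 9.82 [ 0.64  -0.035  0.2  ] F [-0.8  0.4 -1.4] gap 0.0197 g 29.3
bar_near_left [(0.79, array([0.521, 0.025, 0.105])), (0.31, array([ 0.558, -0.033,  0.005]))]
corner_far_right [(0.98, array([ 0.721, -0.079,  0.002]))]
tote [(0.88, array([ 0.609, -0.018,  0.003])), (0.68, array([ 0.581, -0.064,  0.008]))]
bush1 [(0.76, array([ 0.559, -0.031,  0.006])), (0.64, array([0.564, 0.023, 0.012])), (0.61, array([ 0.582, -0.066,  0.011]))]
bar_near_right []
```

View pics/w2.png

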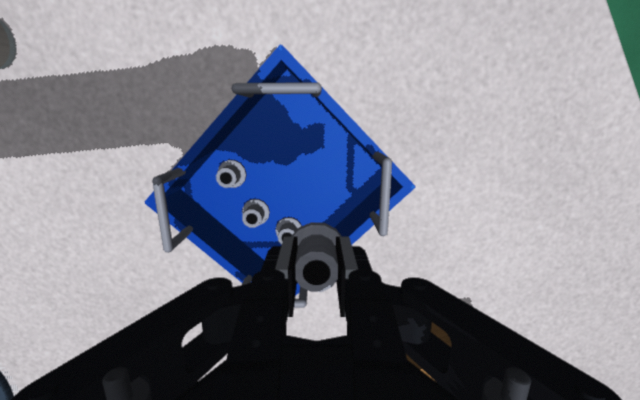

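The bush is held at about (315,255), over the empty part of the tote. The three bushes lie along the near edge at (230,173), (255,213) and (288,232), clear of the fingers, so I lower it.

```bash
python3 - <<'E'
from h import *
R=down(YAW-np.pi/4)
t=T(.030,-.020)
arm.move_l([t[0],t[1],.035],feed=.12)
print(arm.move_l([t[0],t[1],.015],feed=.03,until_force=4));st('down')
arm.command_gripper(.045);st('open')
arm.move_l([t[0],t[1],.20],feed=.15);st('up')
b=T(-.071,.061);arm.command_gripper(.085)
arm.movep([b[0]-.03,b[1]+.02,.20],R);st('bar')
im,d=viewer.camera('wrist');s=telemetry.sense();cv2.imwrite('pics/w3.png',im[:,:,::-1])
im2,d2=viewer.camera('top');cv2.imwrite('pics/t3.png',im2[100:260,250:420,::-1].repeat(3,0).repeat(3,1))
for c in('wrist','top'):
  for n in['bar_near_left','corner_far_left','bush1']:print(c,n,[(round(r['score'],2),np.round(r['position'],3)) for r in spotter.tip_of(c,n)])
p=viewer.camera_params('wrist');v,u=np.nonzero(d>0);z=d[v,u]
P=p['tool_from_camera']@np.vstack([np.linalg.inv(p['K'])@np.array([u*z,v*z,z]),np.ones_like(z)])
W=(s['tcp_rot']@P[:3]).T+s['position']
k=(W[:,2]>.098)&(W[:,2]<.112)&(np.hypot(*(W[:,:2]-b[:2]).T)<.045);B=W[k]
if len(B)>20:
  c=B[:,:2].mean(0);e=np.linalg.svd(B[:,:2]-c,full_matrices=False)[2][0];r=(B[:,:2]-c)@e
  print('bar',len(B),c,B[:,2].max(),'mid',c+e*(r.min()+r.max())/2,'len',np.ptp(r),'ang-45',np.degrees(np.arctan2(e[1],e[0]))%180-45)
E
```

```text
True
down 11.89 [ 0.64  -0.032  0.034] F [ 0.3 -0.1 -1.4] gap 0.0199 g 29.4
open 12.26 [ 0.639 -0.031  0.033] F [-6.2  3.7  3.9] gap 0.0449 g 0.0
up 13.52 [ 0.64  -0.032  0.199] F [ 0.5  0.3 -0. ] gap 0.0454 g 0.0
bar 14.69 [0.496 0.046 0.201] F [ 0.1 -0.3  0.4] gap 0.0852 g 0.0
wrist bar_near_left [(0.73, array([0.527, 0.022, 0.105]))]
wrist corner_far_left [(0.72, array([ 0.686,  0.08 , -0.001]))]
wrist bush1 [(0.87, array([ 0.561, -0.033,  0.006])), (0.68, array([ 0.582, -0.066,  0.01 ]))]
top bar_near_left []
top corner_far_left [(0.79, array([ 0.681,  0.086, -0.   ]))]
top bush1 [(0.67, array([ 0.579, -0.069,  0.01 ])), (0.39, array([ 0.562, -0.032,  0.011]))]
bar 750 [0.53008839 0.0265461 ] 0.10980932646645687 mid [0.52912728 0.02507112] len 0.06661201008439929 ang-45 11.911254698488733
```

View pics/t3.png

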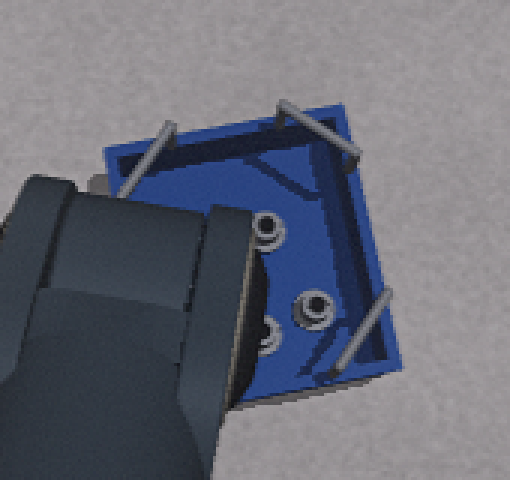

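View pics/w3.png

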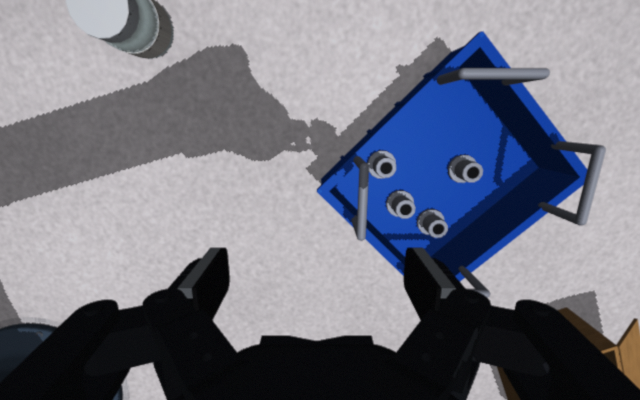

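All four bushes now stand flange down in the tote (top crop: stray at 268,228). The near left bar is at (361,200) in the wrist view, measured at about (0.528, 0.025). Next I grip it.

```bash
python3 - <<'E'
from h import *
R=down(YAW-np.pi/4);b=np.array([.528,.0255])
arm.movep([*b,.17],R);arm.command_gripper(.06)
print(arm.move_l([*b,.085],feed=.06,until_force=15));st('at bar')
arm.command_gripper(0.0,50);st('grip')
s=telemetry.sense();p0=s['position'].copy()
u=np.array([np.cos(YAW-np.pi/4),np.sin(YAW-np.pi/4)])
np.save('p0.npy',p0)
for th in np.radians([2,4]):
    dx=.2178-(.2178*np.cos(th)-.104*np.sin(th));dz=.2178*np.sin(th)+.104*np.cos(th)-.104
    arm.move_l([*(p0[:2]+u*dx),p0[2]+dz],feed=.03);st(f'{np.degrees(th):.0f}')
im,d=viewer.camera('scene');cv2.imwrite('pics/s4.png',im[120:320,200:460,::-1].repeat(3,0).repeat(3,1)[:600,:780])
E
```

```text
False
at bar 17.35 [0.528 0.026 0.085] F [0.5 0.2 0.3] gap 0.06 g 0.0
grip 17.89 [0.528 0.025 0.085] F [0.7 0.4 2.1] gap 0.0059 g 48.8
2 18.33 [0.531 0.024 0.093] F [-0.8  0.1 -2.9] gap 0.0064 g 48.7
4 18.77 [0.535 0.021 0.1  ] F [-0.9 -0.  -4.1] gap 0.0062 g 48.7
```

View pics/s4.png

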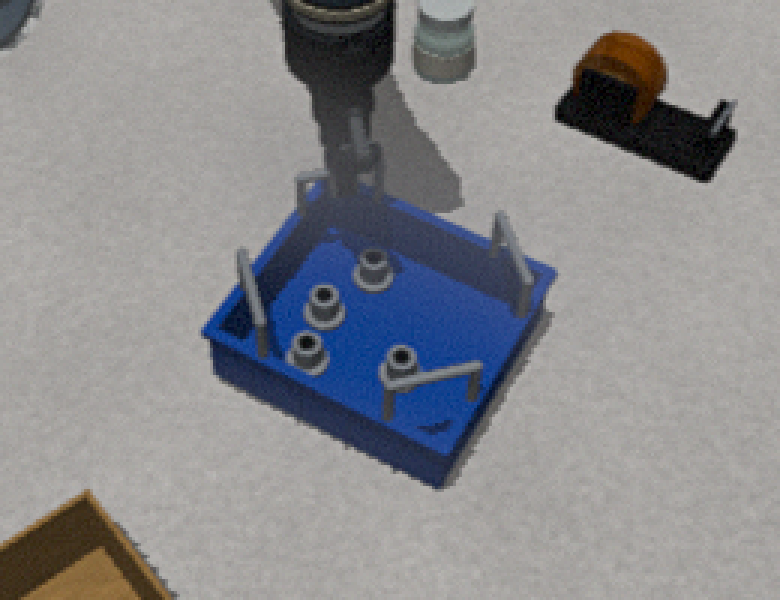

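The bar is gripped (355,155) and the tote is tilting about its far right foot (440,485). The bushes have not slid yet.

```bash
cat >> h.py <<'E'
U=np.array([np.cos(YAW-np.pi/4),np.sin(YAW-np.pi/4)])
def tp(deg,p0):
    th=np.radians(deg);dx=.2178-(.2178*np.cos(th)-.104*np.sin(th));dz=.2178*np.sin(th)+.104*np.cos(th)-.104
    return np.array([*(p0[:2]+U*dx),p0[2]+dz])
E
python3 - <<'E'
from h import *
p0=np.load('p0.npy')
for th in [7,10,13,16,19,22,25,27.5]:
    arm.move_l(tp(th,p0),feed=.04)
    if th in(13,19,27.5):st(th)
arm.sleep(.5);st('end')
for c,sl in(('top',(slice(80,260),slice(250,450))),('scene',(slice(110,310),slice(200,460)))):
    im,d=viewer.camera(c);np.savez(c+'5.npz',im=im,d=d);cv2.imwrite(f'pics/{c}5.png',im[sl][:,:,::-1].repeat(3,0).repeat(3,1)[:600,:800])
    for n in('bush1','corner_far_right','corner_far_left','bar_near_right'):print(c,n,[(round(r['score'],2),np.round(r['position'],3)) for r in spotter.tip_of(c,n)])
E
```

```text
13 20.22 [0.553 0.01  0.132] F [ 0.7  0.  -4.5] gap 0.0059 g 48.6
19 21.15 [0.567 0.    0.151] F [-0.3 -0.2 -5. ] gap 0.0064 g 48.9
27.5 22.5 [ 0.589 -0.014  0.174] F [-0.3  0.2 -4.1] gap 0.0059 g 48.6
end 23.0 [ 0.589 -0.014  0.174] F [-1.2  0.7 -3.1] gap 0.0056 g 48.6
top bush1 [(0.41, array([ 0.645, -0.089,  0.041]))]
top corner_far_right []
top corner_far_left [(0.61, array([0.693, 0.075, 0.053]))]
top bar_near_right []
scene bush1 [(0.54, array([ 0.647, -0.09 ,  0.039])), (0.42, array([ 0.674, -0.077,  0.029])), (0.42, array([ 0.7  , -0.044,  0.03 ]))]
scene corner_far_right [(0.79, array([ 0.719, -0.081, -0.004]))]
scene corner_far_left [(0.85, array([0.695, 0.073, 0.051]))]
scene bar_near_right [(0.62, array([ 0.605, -0.128,  0.149]))]
```

View pics/top5.png

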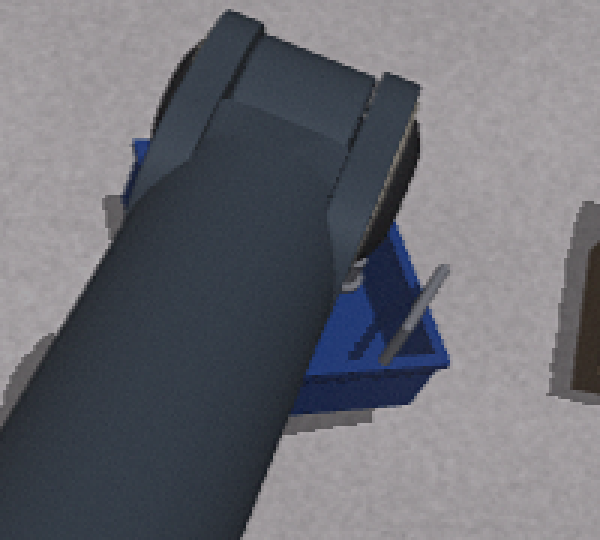

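View pics/scene5.png

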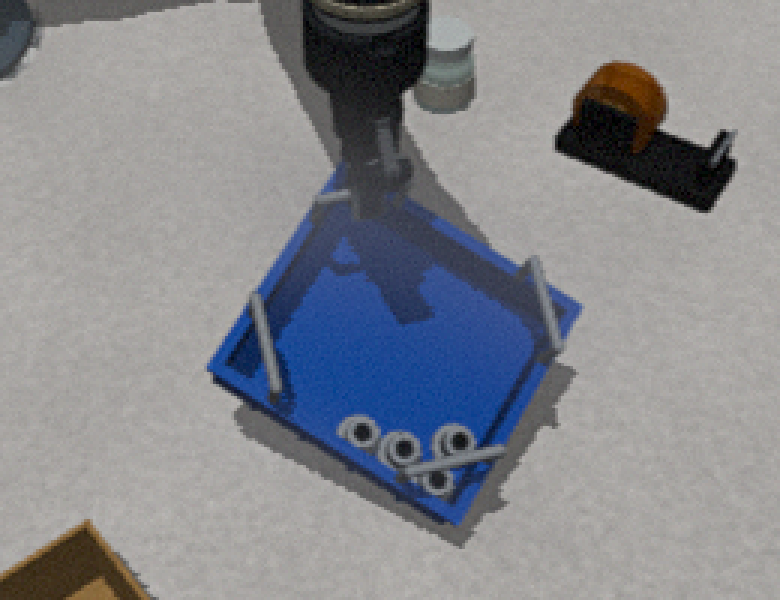

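```bash
cat >> h.py <<'E'
from scipy.spatial.transform import Rotation as Ro
TC=np.array([.610,-.0195])
PIV=T(.093,-.083,0,C=TC)
def toteR(deg,roll=0):
    w=np.array([-U[1],U[0],0]);  # bar direction in world
    return Ro.from_rotvec(np.radians(roll)*np.array([0,0,1]))*Ro.from_rotvec(np.radians(deg)*w)*Ro.from_euler('z',YAW)
def totot(P,deg):
    return toteR(deg).inv().apply(np.atleast_2d(P)-PIV)+[.093,-.083,0]
E
python3 - <<'E'
from h import *
print('corners',totot([[.719,-.081,-.004],[.695,.073,.051],[.605,-.128,.149]],27.5).round(3))
print('bush',totot([[.647,-.09,.039],[.674,-.077,.029],[.7,-.044,.03]],27.5).round(3))
rs=spotter.regions_of('scene','bush1');d=np.load('scene5.npz')['d'];p=viewer.camera_params('scene')
for r in rs:
    v,u=np.nonzero(r['region']&(d>0));z=d[v,u];P=np.linalg.inv(p['K'])@np.array([u*z,v*z,z])
    W=(np.array(p['rotation'])@P).T+p['position'];t=totot(W,27.5)
    q=t[(t[:,2]>.02)&(t[:,2]<.045)];k=t[(t[:,2]<.02)]
    print(round(r['score'],2),len(t),'hi',np.percentile(t[:,2],98).round(3),'topmid',((q.min(0)+q.max(0))/2).round(3),np.ptp(q,0).round(3),'flange min',k.min(0).round(3) if len(k) else '')
E
```

```text
corners [[ 0.095 -0.084 -0.003]
 [ 0.094  0.081 -0.003]
 [-0.07  -0.062  0.1  ]]
bush [[ 0.013 -0.068  0.009]
 [ 0.044 -0.063  0.008]
 [ 0.076 -0.036  0.01 ]]
0.46 152 hi 0.036 topmid [ 0.044 -0.06   0.029] [0.021 0.021 0.017] flange min [ 0.029 -0.072  0.004]
0.43 140 hi 0.102 topmid [ 0.075 -0.035  0.029] [0.02  0.021 0.017] flange min [ 0.059 -0.049  0.005]
```

The tilt works and my pose model matches the corners to within 4 mm. Three bushes lined up along the right wall (360,430), (402,448), (437,480), with the fourth at (455,440). The last in line sits at tote x of about 12 mm, so its flange crosses the middle line by about 4 mm. There is time to fix this: set the tote down, drag that bush into the inner pocket with the fingertips, and tip again.

```bash
python3 - <<'E'
from h import *
p0=np.load('p0.npy');R=down(YAW-np.pi/4)
for th in [20,13,6,0]:arm.move_l(tp(th,p0),feed=.07)
st('flat');arm.command_gripper(.05)
arm.move_l([p0[0],p0[1],.16],feed=.2);arm.command_gripper(0.0,30)
t=T(-.035,.0,.20,C=TC);arm.movep(t,R);s=telemetry.sense();st()
im,d=viewer.camera('wrist');cv2.imwrite('pics/w6.png',im[:,:,::-1])
for n in('bar_near_left','bar_near_right','corner_far_right','tote'):print(n,[(round(r['score'],2),np.round(r['position'],3)) for r in spotter.tip_of('wrist',n)][:2])
p=viewer.camera_params('wrist');c,sn=np.cos(YAW),np.sin(YAW)
for r in spotter.regions_of('wrist','bush1'):
    v,u=np.nonzero(r['region']&(d>0));z=d[v,u];P=p['tool_from_camera']@np.vstack([np.linalg.inv(p['K'])@np.array([u*z,v*z,z]),np.ones_like(z)])
    W=(s['tcp_rot']@P[:3]).T+s['position'];t=W.copy();e=W[:,:2]-TC;t[:,0]=c*e[:,0]+sn*e[:,1];t[:,1]=-sn*e[:,0]+c*e[:,1]
    q=t[(t[:,2]>.027)&(t[:,2]<.045)]
    if len(q):print(round(r['score'],2),len(q),'tote',((q.min(0)+q.max(0))/2).round(4),np.ptp(q,0).round(3))
E
```

```text
flat 25.81 [0.528 0.025 0.085] F [ 1.3 -0.5 -0.5] gap 0.0063 g 51.0
 27.77 [ 0.576 -0.028  0.201] F [-0.4  0.6 -0.3] gap 0.0001 g 0.0
bar_near_left [(0.55, array([0.526, 0.021, 0.105]))]
bar_near_right []
corner_far_right [(0.73, array([ 0.724, -0.086,  0.004]))]
tote [(0.64, array([ 0.612, -0.02 ,  0.001]))]
0.84 363 tote [ 0.0448 -0.0593  0.0321] [0.021 0.021 0.01 ]
0.79 329 tote [ 0.0145 -0.0646  0.0322] [0.02 0.02 0.01]
```

View pics/w6.png

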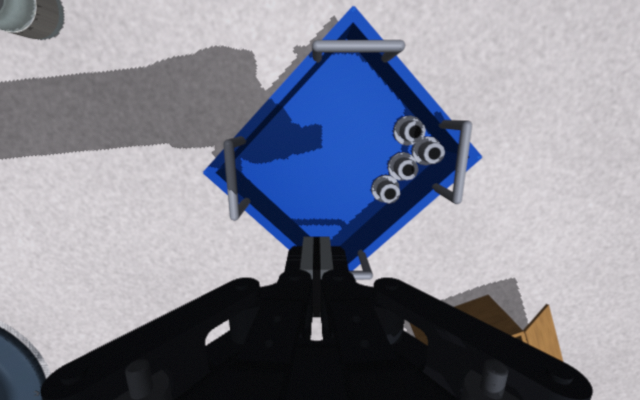

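Bush 3 is at (385,190), measured at tote (14,-65). The neighbours are at (403,167), (430,151) and (410,130). The free pocket is around tote (42,-27), and I drag it there with light pressure on its top.

```bash
python3 - <<'E'
from h import *
a=np.radians(16);u3=np.array([*U,0]);zt=np.array([0,0,-np.cos(a)])+np.sin(a)*u3
yt=np.cos(a)*u3+np.array([0,0,np.sin(a)]);R=np.column_stack([np.cross(yt,zt),yt,zt])
o=U*.002
def at(x,y,z):
    t=T(x,y,z,C=TC);t[:2]+=o;return t
arm.movep(at(.0145,-.0645,.085),R)
arm.move_l(at(.0145,-.0645,.045),feed=.06);arm.sleep(.15);st('above')
f0=telemetry.sense()['wrist_force'][2]
hit=arm.move_l(at(.0145,-.0645,.028),feed=.02,until_force=5);st(hit)
z=telemetry.sense()['position'][2]
for _ in range(4):
    arm.sleep(.1);F=telemetry.sense()['wrist_force'][2]-f0
    if F>5:break
    z-=.0007;arm.move_l(at(.0145,-.0645,z),feed=.02)
st('press')
if hit and .033<z<.043:
    arm.move_l(at(.011,-.030,z-.0005),feed=.05);st('d1')
    arm.move_l(at(.038,-.023,z-.0005),feed=.05);st('d2')
arm.move_l(at(.038,-.023,.10),feed=.15)
R0=down(YAW-np.pi/4);arm.movep(T(-.035,.03,.20,C=TC),R0);st()
s=telemetry.sense();im,d=viewer.camera('wrist');cv2.imwrite('pics/w7.png',im[:,:,::-1])
print([(round(r['score'],2),np.round(r['position'],3)) for r in spotter.tip_of('wrist','bar_near_left')])
E
```

```text
above 29.66 [ 0.64  -0.081  0.045] F [ 0.5  0.2 -0.1] gap -0.0002 g 0.0
True 30.19 [ 0.64  -0.081  0.037] F [-1.3 -0.4  5.9] gap -0.0001 g 3.2
press 30.29 [ 0.64  -0.081  0.037] F [-1.8  0.9  5.9] gap -0.0 g 3.2
d1 31.12 [ 0.629 -0.046  0.037] F [-1.2  1.1  7. ] gap -0.0 g 3.2
d2 31.83 [ 0.655 -0.034  0.037] F [0.2 0.1 4.7] gap -0.0003 g 2.6
 33.0 [0.569 0.003 0.199] F [-0.2  0.3 -0.6] gap -0.0 g 0.0
[(0.95, array([0.526, 0.022, 0.105]))]
```

View pics/w7.png

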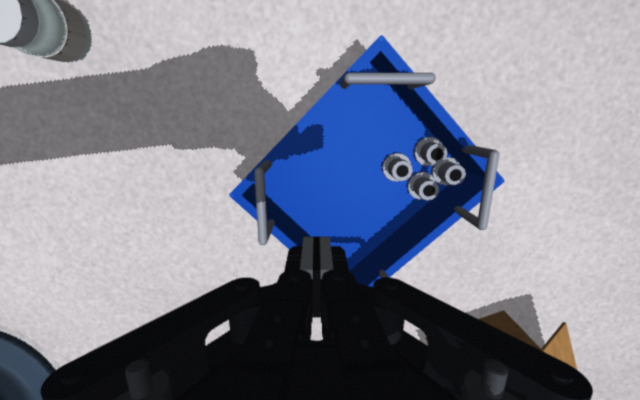

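The drag worked: bush 3 now sits at (398,167) beside the pocket formed by (431,152), (450,172) and (423,187). Now I re-grip the bar and tip.

```bash
python3 - <<'E'
from h import *
R=down(YAW-np.pi/4);b=np.array([.528,.0250])
arm.command_gripper(.06);arm.movep([*b,.16],R)
arm.move_l([*b,.085],feed=.08);arm.command_gripper(0.0,50);st('grip')
p0=telemetry.sense()['position'].copy()
for th in [3,6,9,12,16,20,24,27.5]:arm.move_l(tp(th,p0),feed=.05)
arm.sleep(.4);st('end')
im,d=viewer.camera('scene');cv2.imwrite('pics/s8.png',im[110:310,200:460,::-1].repeat(3,0).repeat(3,1)[:600,:780])
for n in('corner_far_left','corner_far_right','bar_near_right'):print(n,[totot(r['position'],27.5).round(3) for r in spotter.tip_of('scene',n)][:1])
for r in spotter.tip_of('scene','bush1'):print('bush',round(r['score'],2),totot(r['position'],27.5).round(3))
p=viewer.camera_params('scene')
for r in spotter.regions_of('scene','bush1'):
    v,u=np.nonzero(r['region']&(d>0));z=d[v,u];W=(np.array(p['rotation'])@np.linalg.inv(p['K'])@np.array([u*z,v*z,z])).T+p['position'];t=totot(W,27.5)
    q=t[(t[:,2]>.022)&(t[:,2]<.045)]
    if len(q):print(round(r['score'],2),len(q),((q.min(0)+q.max(0))/2).round(3),np.ptp(q,0).round(3))
E
```

```text
grip 35.68 [0.528 0.025 0.085] F [-1.1  0.6  3.2] gap 0.0063 g 48.9
end 39.58 [ 0.589 -0.014  0.174] F [-1.2  1.5 -1.3] gap 0.006 g 48.7
corner_far_left [array([[ 0.092,  0.082, -0.001]])]
corner_far_right [array([[ 0.091, -0.086,  0.001]])]
bar_near_right [array([[ 0.109,  0.305, -0.139]])]
bush 0.53 [[ 0.076 -0.038  0.011]]
bush 0.43 [[ 0.041 -0.035  0.005]]
0.63 76 [ 0.044 -0.066  0.033] [0.02  0.019 0.009]
0.55 84 [ 0.075 -0.035  0.03 ] [0.021 0.022 0.014]
0.49 88 [ 0.044 -0.036  0.03 ] [0.021 0.019 0.015]
```

View pics/s8.png

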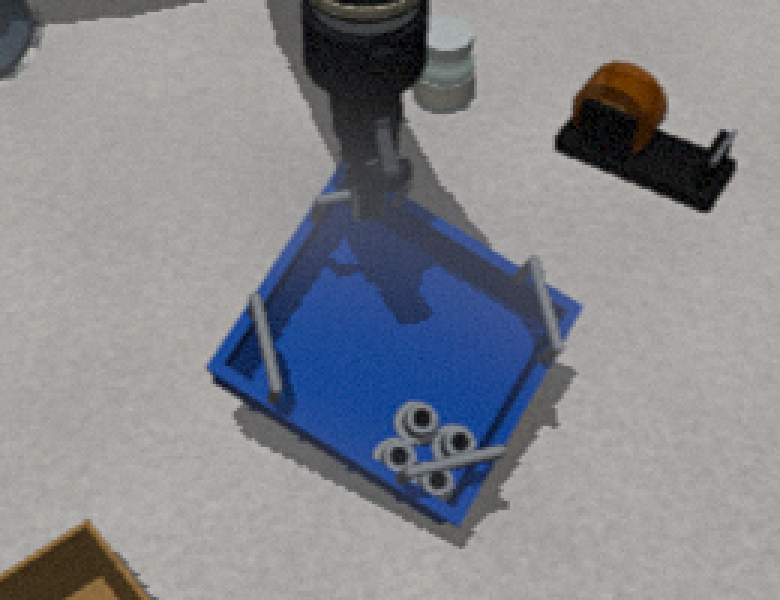

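The four bushes now sit as a compact 2x2 at (417,420), (455,440), (400,455) and (437,480). Every flange is at tote x of at least 26 mm and y of at most -17 mm, which is inside the quarter. The tote is gripped and still at about 27.5 degrees, and the dispenser and jar have not moved.

```bash
python3 -c "
from rig import finish_job;print(finish_job())"
```

```text
the job is handed in; nothing more can be done
None
```

The job is handed in at about 40 s: the stray bush is in the tote, and the tote is gripped by its near left bar and held still at about 27.5°, with all four bushes within the far right quarter by the carton; the first tip left one bush about 4 mm over the middle line, so I set the tote down, slid that bush across with the fingertips and tipped again.

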